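# Purge the sample transfer box and hold its lid at the inspection mark

### The job

Purge the sample transfer box with three full strokes of the hand pump's red lever, each right down to the stop and all the way back up, keeping the box's lid shut meanwhile. Then lift the lid until the red stripe along its end lies in the middle of the green band on the quadrant, and finish holding it there, still, since it falls shut if let go. Do not shift the green band, and leave the red-capped jar, the blue tube rack and the green dish where they stand.

Things in the scene. Friction and masses are not known exactly. Their poses are not given: they have to be found in the camera images.
- lid (a joint): Opening angle of the transfer box's lid, rad: 0 shut (level), growing as the side with the bar rises; stop at 1.25. The lid weighs about 0.4 kg (0.3 to 0.5), swings freely and falls shut from any angle. Lifting it at the bar takes 2 to 4 N.
- mark (a joint): Angle of the green band's middle on the quadrant, rad, on the same scale as joint lid: the lid's red stripe is in the middle of the band when joint lid equals joint mark. The band reaches 0.08 rad to either side. It keeps its angle, somewhere between 0.4 and 0.95.
- lever (a joint): Pump lever angle, rad: 0 fully up at rest, growing as it is pressed, 0.57 at the lower stop. A spring brings it back up by itself when the push is withdrawn; pressing on the red pad takes about 6 N at the top to 10 N at the bottom.
- lid_bar (a point): Middle of the lid's handle: a round steel bar 12 mm thick on two posts, 74 mm free between the posts, parallel to the hinge line, 155 mm from it across the lid, its axis 46 mm above the lid's mid-plane (34 mm clear gap under it down to the lid). Axes turn with the lid: x along the bar and the hinge line, y across the lid towards the hinge, z out of its top face. The lid is 230 (x) by 200 (y) by 8 mm, a grey frame with a clear pane; a red stripe runs along its +x end.
- lid_hinge (a point): Middle of the lid's hinge line, on the +y side of the white box, 109 mm above the bench (in the lid's mid-plane); the same axes as lid_bar. The box is fixed to the bench, 230 by 200 by 105 mm. Opening turns the lid about the -x axis: at angle q the bar lies 155 cos q - 46 sin q mm from the hinge line towards the box's -y side and 155 sin q + 46 cos q mm above it.
- mark_mid (a point): Middle of the green band, on a steel quadrant arc of 155 mm radius about the hinge line, 14 mm outside the box's +x end; its axes are parallel to the lid's when the lid is at the mark. The quadrant rises up to 155 mm above the shut lid; the band is 44 mm wide radially and 25 mm along the arc.
- lever_pad (a point): Middle of the upper face of the lever's red pad (80 mm along the lever, 40 mm wide, 18 mm thick), 150 mm from the pivot along the lever and 9 mm above the lever's centre line. The axes turn with the lever: at joint lever = q, x is tipped up at q (level at 0), y is along the pivot axis. The pad itself slopes up, away from the pivot, by 0.62 - q rad.
- lever_pivot (a point): Pivot of the pump lever, on its axis, 110 mm above the bench; axes as for lever_pad. The lever reaches from the pivot towards the pump's -x side. The pump is fixed to the bench on a plate 250 by 100 by 12 mm.
- jar_mid (a point): Bystander: glass jar with a red cap, 72 mm across, 110 mm high; its centre, half-way up. Loose.
- rack_mid (a point): Bystander: blue tube rack, 78 by 122 by 55 mm, with clear tubes up to 78 mm high; its centre. Loose.
- dish_mid (a point): Bystander: green round dish, 84 mm across, 16 mm high; its centre. Loose.

How it is judged:
On the way, in this order (a step that is already met when the one before it is completed fails the run):
1. first stroke: lever pressed down to its stop, lid shut (value of joint lever above 0.5 rad and value of joint lid below 0.05 rad), for 0.05 s.
2. first stroke: lever all the way back up, lid shut (value of joint lever below 0.08 rad and value of joint lid below 0.05 rad), for 0.05 s.
3. second stroke: lever pressed down to its stop, lid shut (all of step 1), for 0.05 s.
4. second stroke: lever all the way back up, lid shut (all of step 2), for 0.05 s.
5. third stroke: lever pressed down to its stop, lid shut (all of step 3), for 0.05 s.
6. third stroke: lever all the way back up, lid shut (all of step 4), for 0.05 s.
7. the lid's red stripe is in the green band, lid held by the fingers (angle between the y axis of lid_bar and the y axis of mark_mid, either way round below 0.08 rad and contact force between lid and the fingers above 0.5 N), for 0.3 s.
At the end, for the whole second after the job is handed in: Lid within 0.08 rad of the band's middle, turning below 0.05 rad/s, held by the fingers (over 0.5 N) and by nothing else; lever up (below 0.08 rad); band within 10 mm and bystanders within 30 mm of their places. Each stroke: lever past 0.50 rad, then below 0.08, lid shut (below 0.05) (all of step 7 and value of joint lid above 0.3 rad and velocity of joint lid between -0.05 and 0.05 rad/s and value of joint lever below 0.08 rad and contact force between lid and jar below 0.05 N and contact force between lid and tube_rack below 0.05 N and contact force between lid and dish below 0.05 N and distance of each of jar_mid, rack_mid, dish_mid from where it was at the start of the episode below 0.03 m and distance of mark_mid from where it was at the start of the episode below 0.01 m); the arm keeps its last pose, push and grip.
It fails at once if the jar is pushed more than 30 mm (distance of jar_mid from where it was at the start of the episode above 0.03 m).
It fails at once if the tube rack is pushed more than 30 mm (distance of rack_mid from where it was at the start of the episode above 0.03 m).
It fails at once if the dish is pushed more than 30 mm (distance of dish_mid from where it was at the start of the episode above 0.03 m).
It fails at once if the green band is shifted by more than 10 mm (distance of mark_mid from where it was at the start of the episode above 0.01 m).
It also fails if it takes over 64 s, if anything falls off the work surface, if the arm or the gripper's body presses on something with over 40 N, if the wrist force passes 120 N, or if a joint passes its speed limit or range.

### The arm

A 6-joint arm with a two-finger parallel gripper is mounted at the origin on the work surface. World frame = base frame: x ahead of the robot, y to its left, z up, the work surface at z = 0. Lengths are in m, angles in rad, forces in N, time in s.
With the tool pointing down it reaches from about 0.3 to 0.875 m from the base axis. Payload 6.4 kg.
Tool frame: the origin (TCP) lies at the very end of the fingers, on their centre line; the grasp point (between the pads) lies env.grip_depth behind it (env.grip_depth is the distance from the TCP to the grasp point, in m); z points along the fingers, y is the direction in which the jaws open and shut (so a half turn about z gives the same grasp; the last joint's range is limited). The gripper opens to 88 mm and grips with 3 to 60 N. Pads are 18 mm wide; open, the fingers measure 123 mm over their backs; the gripper's body (75 mm by 187 mm) begins 45 mm behind the grasp point.
Start: joints at [-1.545, 0.181, 1.607, -0, 1.354, -0.206], TCP at [0.132, -0.56, 0.215] pointing down, gripper open.
Joint ranges: [-2.99, 2.99], [-0.89, 2.07], [0.3, 2.58], [-1.14, 4.28], [0, 2.63], [-3.12, 3.12]. Speed limits (rad/s): [2.57, 2.57, 3.01, 3.14, 3.14, 3.14].

### API

Orientations are given as a unit quaternion [x, y, z, w].
In Python, from workcell import env gives the robot as it stands. The module is installed in compiled form; this text tells all that it offers.
- The arm moves only by the shell command python3 -m creep 'ROWS' [FORCE]. ROWS is JSON, a list of rows, each an object of numbers: "x", "y", "z": the shift along the tool's x, y, z in m; "wx", "wy", "wz": the turn, a rotation vector about the tool's x, y, z in degrees; "jaw": the finger opening in m, from 0 to 0.0881. A call has 1 to 12 rows; each row shifts and turns the commanded pose from where the row before left it, along the tool's axes as they then stand; what a row does not reach is not made up. A row lasts 1/12 s, in which the tool goes at most 41.7 mm and 7.16 degrees, less where a joint would pass 70% of its speed; a pose out of reach is approached as far as the arm can. A call is refused whole if a number of a shift passes 0.0417 or a number of a turn 7.16, either way. A call with a gripper value outside its range is refused whole. The fingers move at their own pace and stop on an object; FORCE is the grip in N (left out, the last holds). Time passes only in rows, so rows that do not move let the fingers close. It gives the time, the measured TCP pose, the force and the opening at its end, in the units of the state.
- env.observe(): the state, without advancing time (a new reading comes with each control period).
- env.read_camera(name): name is "scene" or "top"; returns a dict with "image" (480x640x3 uint8, red, green, blue), "camera_matrix" (3x3 intrinsics, pixels), "R" (3x3) and "t" (3): a world point X has camera coordinates R X + t. Camera axes: x right, y down, z forward; pixel columns grow to the right and rows downward; lengths in m; the calibration is good to about 2 mm. A picture is of the moment at which its call begins. There is no depth.
- env.finish_job(): hands the job in, once; it reports no verdict.
The state is a dict: "time_s": time; "joints": joint angles; "qd": joint speeds; "tau": joint torques, N m; "tcp_pos": TCP position; "tool_rot": TCP orientation; "force": force on the tool from outside, world axes, zero at the start; "torque": the same for the moment, N m; "finger_gap": finger opening in m.
Only numpy, scipy, OpenCV 4.12 (cv2) and the standard library are available. Lean on these libraries where they do the work, as an engineer would, in place of code of your own. Each camera call takes 0.05 s, during which the arm holds its last target.

## Working session

There is one attempt and no reset: what is moved stays moved. The work goes in short steps, Python scripts to look and compute and a shell command to move; the robot and the scene stay as the last step left them, time stands still between calls to the robot, and variables do not carry over. Pictures are saved under pics/ and viewed, and the job is handed in when it is done.

```bash
ls; mkdir -p pics; python3 - <<'E'
from workcell import env
import cv2,numpy as np
for n in("scene","top"):
    c=env.read_camera(n)
    cv2.imwrite(f"pics/{n}0.png",c["image"][:,:,::-1])
    print(n,c["camera_matrix"].tolist(),c["R"].round(4).tolist(),c["t"].round(4).tolist())
print(env.observe(),env.grip_depth)
E
```

```text
pics
scene [[515.6803532105181, 0.0, 324.52889254305586], [0.0, 515.6803532105181, 231.90794248906968], [0.0, 0.0, 1.0]] [[-0.8697, 0.4934, 0.0124], [0.3248, 0.591, -0.7384], [-0.3716, -0.6382, -0.6743]] [0.5521, -0.1023, 1.6016]
top [[467.23220443189365, 0.0, 315.79167868655054], [0.0, 467.23220443189365, 233.09046098035301], [0.0, 0.0, 1.0]] [[0.0122, -0.9999, -0.0043], [-0.9973, -0.0119, -0.073], [0.073, 0.0052, -0.9973]] [0.0079, 0.6133, 1.3005]
{'time_s': 0.1, 'joints': array([-1.54531197e+00,  1.81445900e-01,  1.60786885e+00, -1.91262302e-05,
        1.35378662e+00, -2.06283958e-01]), 'qd': array([ 0.00076132, -0.00238057, -0.00096119,  0.00040864, -0.00011182,
        0.00056904]), 'tau': array([-1.80696077e-06, -4.34822989e+01, -3.42694759e+01,  7.03245797e-02,
        3.39439558e-02, -4.07271853e-05]), 'tcp_pos': array([ 0.13208377, -0.55911469,  0.2145309 ]), 'tool_rot': array([ 9.93292420e-01,  1.15626982e-01,  5.88018985e-05, -7.52121416e-04]), 'force': array([ 0.00039598, -0.34378773,  0.05419548]), 'torque': array([ 0.02091834,  0.04454363, -0.0171345 ]), 'finger_gap': 0.08849584859971572} 0.0187
```

View pics/scene0.png

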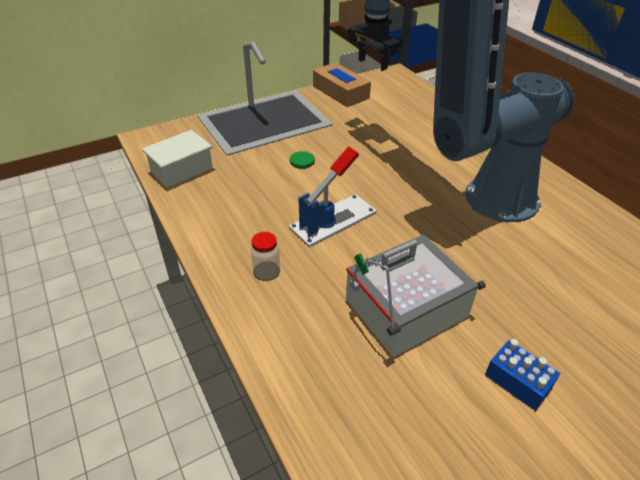

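View pics/top0.png

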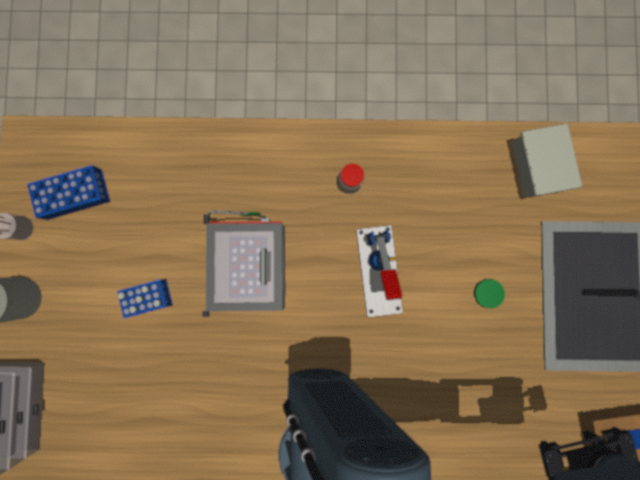

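```bash
cat > h.py <<'E'
import cv2,numpy as np
from workcell import env
def cam(n): 
    c=env.read_camera(n); return c["image"],c["camera_matrix"],c["R"],c["t"]
def ray(K,R,t,u,v):
    d=R.T@(np.linalg.inv(K)@np.array([u,v,1.])); return -R.T@t,d/np.linalg.norm(d)
def onz(C,u,v,z):
    o,d=ray(*C[1:],u,v); return o+d*(z-o[2])/d[2]
def tri(C1,p1,C2,p2):
    o1,d1=ray(*C1[1:],*p1);o2,d2=ray(*C2[1:],*p2)
    s=np.linalg.lstsq(np.c_[d1,-d2],o2-o1,rcond=None)[0]
    a=o1+s[0]*d1;b=o2+s[1]*d2
    return (a+b)/2,np.linalg.norm(a-b)
def proj(C,X):
    p=C[1]@(C[2]@np.array(X)+C[3]); return p[:2]/p[2]
E
python3 - <<'E'
from h import *
S=cam("scene");T=cam("top")
for n,C in(("scene",S),("top",T)):
    hsv=cv2.cvtColor(C[0],cv2.COLOR_RGB2HSV);h,s,v=cv2.split(hsv)
    for cn,m in(("red",((h<6)|(h>174))&(s>180)&(v>70)),("green",(h>50)&(h<80)&(s>150)&(v>40))):
        N,L,st,ce=cv2.connectedComponentsWithStats(m.astype('uint8'))
        for i in range(1,N):
            if st[i,4]>15:
                r=cv2.minAreaRect(np.argwhere(L==i)[:,::-1].astype('float32'))
                print(n,cn,st[i],ce[i].round(1),cv2.boxPoints(r).round(0).tolist())
cv2.imwrite("pics/z1.png",cv2.resize(S[0][220:370,320:500,::-1],None,fx=4,fy=4,interpolation=2))
cv2.imwrite("pics/z2.png",cv2.resize(T[0][200:330,190:290,::-1],None,fx=4.5,fy=4.5,interpolation=2))
cv2.imwrite("pics/z3.png",np.hstack([cv2.resize(T[0][215:325,340:420,::-1],(400,550),interpolation=2),cv2.resize(S[0][140:250,285:365,::-1],(400,550),interpolation=2)]))
E
```

```text
scene red [331 147  27  28 371] [344.2 160.6] [[330.0, 167.0], [349.0, 145.0], [359.0, 154.0], [340.0, 176.0]]
scene red [252 232  24  20 395] [263.6 241.4] [[252.0, 232.0], [275.0, 232.0], [275.0, 251.0], [252.0, 251.0]]
scene red [347 268   6   8  18] [349.6 271.9] [[346.0, 270.0], [347.0, 268.0], [353.0, 274.0], [352.0, 276.0]]
scene red [355 277  35  43 108] [372.7 298.8] [[353.0, 278.0], [355.0, 277.0], [391.0, 318.0], [389.0, 319.0]]
scene green [290 152  24  16 293] [301.8 159.4] [[290.0, 152.0], [313.0, 152.0], [313.0, 167.0], [290.0, 167.0]]
scene green [356 254  12  19 102] [361.1 263.5] [[354.0, 257.0], [360.0, 254.0], [368.0, 270.0], [362.0, 273.0]]
top red [341 164  23  22 388] [351.8 174.5] [[341.0, 164.0], [363.0, 164.0], [363.0, 185.0], [341.0, 185.0]]
top red [381 271  20  28 397] [390.7 283.9] [[380.0, 271.0], [395.0, 268.0], [401.0, 296.0], [387.0, 299.0]]
top green [476 280  28  27 577] [489.1 293.1] [[476.0, 306.0], [476.0, 280.0], [503.0, 280.0], [503.0, 306.0]]
```

View pics/z1.png

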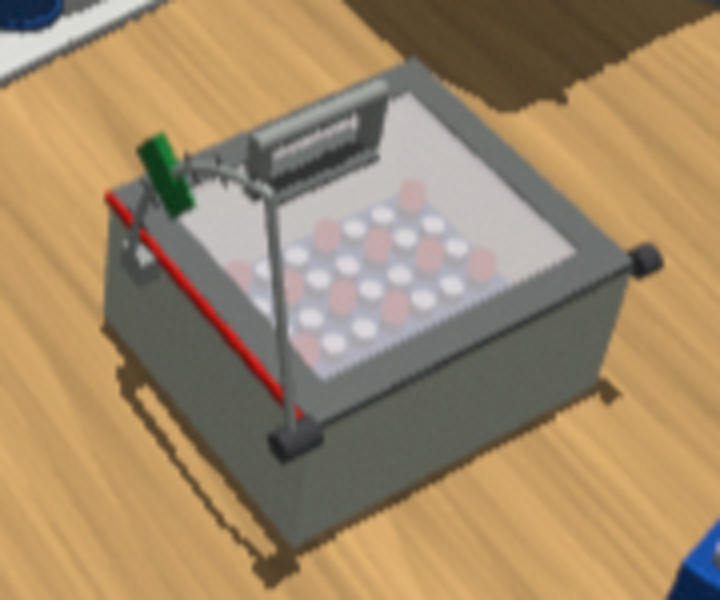

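View pics/z2.png

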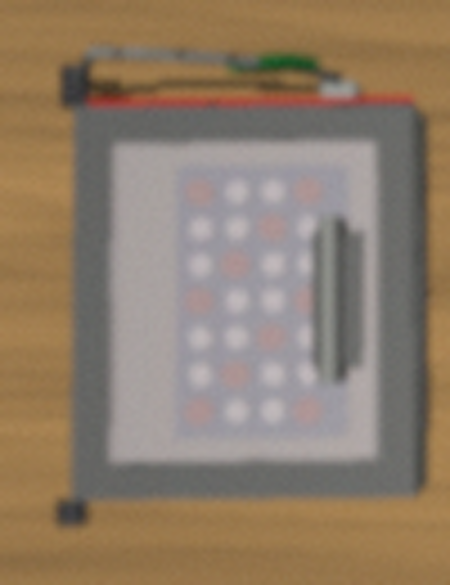

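View pics/z3.png

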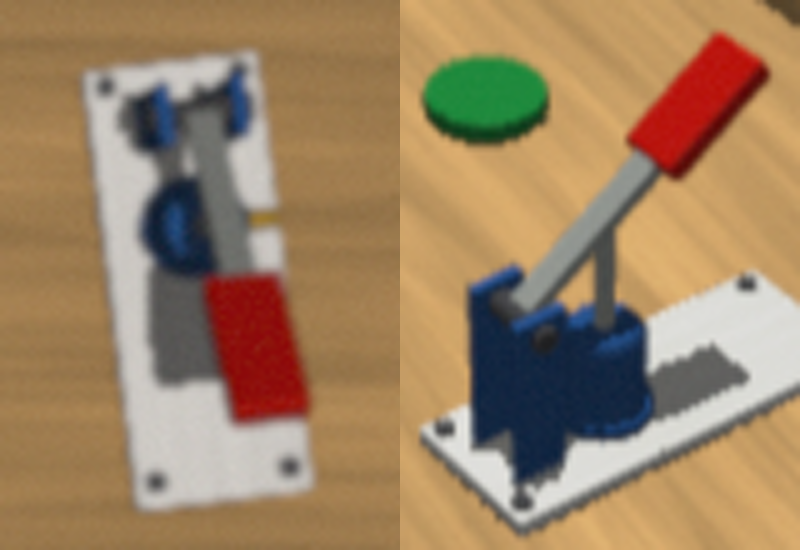

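```bash
python3 - <<'E'
from h import *
S=cam("scene");T=cam("top");np.set_printoptions(precision=4,suppress=True)
b1=onz(T,190+332/4.5,200+217/4.5,.158);b2=onz(T,190+335/4.5,200+382/4.5,.158)
h1=onz(T,206.4,218.4,.115);h2=onz(T,205.6,313.8,.115)
print("bar",b1,b2,(b1+b2)/2,np.linalg.norm(b1-b2));print("hinge",h1,h2,(h1+h2)/2,np.linalg.norm(h1-h2))
# bar by two views (scene ends)
for a,b in(((320+258/4,220+138/4),(190+332/4.5,200+217/4.5)),((320+385/4,220+90/4),(190+335/4.5,200+382/4.5))): print("bar tri",tri(S,a,T,b))
print("hinge tri",tri(S,(320+295/4,220+437/4),T,(206.4,218.4)),tri(S,(320+647/4,220+260/4),T,(205.6,313.8)))
ax=(b1-b2);yaw=np.arctan2(ax[1],ax[0]);ax2=h1-h2
print("yaw",yaw,np.arctan2(ax2[1],ax2[0]))
# band
H=(h1+h2)/2;H[2]=.109
# lid corners at top z .113 for yaw
c=[onz(T,190+x/4.5,200+y/4.5,.113) for x,y in((75,105),(420,105),(420,497),(75,497))]
print("lid corners",c,np.linalg.norm(c[1]-c[0]),np.linalg.norm(c[2]-c[1]))
y=c[0]+c[1]-c[2]-c[3];print("yaw lid",np.arctan2(y[1],y[0]))
ps=[(138,147),(162,133),(193,208),(175,218),(167,177)]
for yw in (np.arctan2(y[1],y[0]),):
  ex=np.array([np.cos(yw),np.sin(yw),0]);ey=np.array([-np.sin(yw),np.cos(yw),0])
  for off in(.127,.129,.133):
    for p in ps:
      o,d=ray(*S[1:],320+p[0]/4,220+p[1]/4)
      X=o+d*(off-(o-H)@ex)/(d@ex);r=X-H
      print(off,X,"q",np.arctan2(r[2],-r@ey),"rad",np.hypot(r[2],r@ey))
# pad corners (top face): far-left.. top zoom px*5
tp=[(340+205/5,215+277/5),(340+280/5,215+274/5),(340+307/5,215+412/5)]
sp=[(285+628/5,140+137/5),(285+678/5,140+165/5),(285+768/5,140+75/5),(285+720/5,140+33/5)]
print("pad far-left?"); 
print(tri(S,sp[1],T,tp[0]),tri(S,sp[0],T,tp[1]),tri(S,sp[3],T,tp[2]))
for p in((105,86),(238,69),(290,466),(157,481)): print("plate screw",onz(T,340+p[0]/5,215+p[1]/5,.013))
E
```

```text
bar [0.5632 0.146  0.158 ] [0.4708 0.1425 0.158 ] [0.517  0.1443 0.158 ] 0.09250549068165083
hinge [0.6419 0.3043 0.115 ] [0.3924 0.299  0.115 ] [0.5172 0.3017 0.115 ] 0.2495294690801617
bar tri (array([0.5623, 0.1471, 0.1558]), np.float64(0.0025054671766277783))
bar tri (array([0.4689, 0.1447, 0.1493]), np.float64(0.003917638907369824))
hinge tri (array([0.642 , 0.3061, 0.1092]), np.float64(0.001326607939388543)) (array([0.391 , 0.3013, 0.1085]), np.float64(0.0019519934240377307))
yaw 0.038522941185079755 0.020975042389262614
lid corners [array([0.629 , 0.3037, 0.113 ]), array([0.6314, 0.1009, 0.113 ]), array([0.4034, 0.097 , 0.113 ]), array([0.4009, 0.297 , 0.113 ])] 0.20275348604006008 0.22799298942796234
yaw lid 0.02328680811041326
0.127 [0.6477 0.1513 0.1935] q 0.5035506989279198 rad 0.1750473854095181
0.127 [0.6472 0.172  0.222 ] q 0.7053663297871455 rad 0.17428148167414365
0.127 [0.6465 0.2046 0.1937] q 0.7027403178498282 rad 0.13107201686932976
0.127 [0.6468 0.19   0.1723] q 0.5040250669889499 rad 0.13097101429553837
0.127 [0.647  0.1797 0.1951] q 0.6034034131550479 rad 0.151
[... 425 characters left out ...]
63139157 rad 0.1732603469416353
0.133 [0.653  0.18   0.2318] q 0.7772011699427299 rad 0.17505057749883562
0.133 [0.6523 0.2123 0.2038] q 0.7977556209061987 rad 0.13249876213634287
0.133 [0.6526 0.1978 0.1827] q 0.6028182929561555 rad 0.12990445824769567
0.133 [0.6529 0.1876 0.2052] q 0.687617826938607 rad 0.1516321494356012
pad far-left?
(array([ 0.4398, -0.0621,  0.2451]), np.float64(0.2096448806271949)) (array([ 0.4417, -0.0985,  0.2416]), np.float64(0.20777350953626617)) (array([ 0.3819, -0.1057,  0.2785]), np.float64(0.20383536546770403))
plate screw [ 0.618  -0.1135  0.013 ]
plate screw [ 0.6286 -0.1892  0.013 ]
plate screw [ 0.4046 -0.2187  0.013 ]
plate screw [ 0.3952 -0.1439  0.013 ]
```

```bash
python3 - <<'E'
from h import *
S=cam("scene");T=cam("top");np.set_printoptions(precision=4,suppress=True)
tp=[(340+205/5,215+277/5),(340+280/5,215+274/5),(340+307/5,215+412/5)]
sp=[(285+(x-400)/5,140+y/5) for x,y in((628,137),(678,165),(768,70),(720,33))]
print("pad A",tri(S,sp[1],T,tp[0]),"\nB",tri(S,sp[0],T,tp[1]),"\nC",tri(S,sp[3],T,tp[2]),"\nD",tri(S,sp[2],T,(340+232/5,215+415/5)))
# pivot: lever pin
print("pivot",tri(S,(285+(525-400)/5,140+318/5),T,(340+200/5,215+108/5)))
# band by two views: outer +x corners in top
for s,t in (((138,147),(322,70)),((162,133),(270,58)),((193,208),(240,64))):
    print("band", tri(S,(320+s[0]/4,220+s[1]/4),T,(190+t[0]/4.5,200+t[1]/4.5)))
print("band mid",tri(S,(361.4,264),T,(190+288/4.5,200+63/4.5)))
H=np.array([.517,.303,.109])
yw=.0225;ex=np.array([np.cos(yw),np.sin(yw),0]);ey=np.array([-np.sin(yw),np.cos(yw),0])
ps=[(138,147),(162,133),(193,208),(175,218)]
for off in(.127,.129,.131):
    P=[]
    for p in ps:
      o,d=ray(*S[1:],320+p[0]/4,220+p[1]/4)
      X=o+d*(off-(o-H)@ex)/(d@ex);P.append(X)
    v=(P[0]-P[3])+(P[1]-P[2]); w=(P[1]-P[0])+(P[2]-P[3])
    print(off,"radial dir",np.arctan2(v[2],-v@ey),"tangential dir",np.arctan2(w@ey,w[2]),np.linalg.norm(v)/2,np.linalg.norm(w)/2,"mid",sum(P)/4)
m=cv2.inRange(cv2.cvtColor(T[0],cv2.COLOR_RGB2HSV),(45,80,30),(85,255,255))
ys,xs=np.nonzero(m[205:225,235:275]);print(xs.mean()+235,ys.mean()+205,xs.min()+235,xs.max()+235,len(xs))
E
```

```text
pad A (array([ 0.5085, -0.146 ,  0.1826]), np.float64(0.006008210285591876)) 
B (array([ 0.5129, -0.1858,  0.1772]), np.float64(5.916808623950887e-05)) 
C (array([ 0.4494, -0.1926,  0.2202]), np.float64(0.004289435384913928)) 
D (array([ 0.4449, -0.1557,  0.2168]), np.float64(0.0015454302197205432))
pivot (array([ 0.5976, -0.1538,  0.1063]), np.float64(0.005179008842779725))
band (array([0.6442, 0.1487, 0.1893]), np.float64(0.002824462098464715))
band (array([0.6465, 0.1729, 0.2223]), np.float64(0.0022934117302833104))
band (array([0.6441, 0.1971, 0.1858]), np.float64(0.005359572909681))
band mid (array([0.6447, 0.1704, 0.1868]), np.float64(0.0055716569196183775))
0.127 radial dir 0.6053070243700264 tangential dir 0.6148584695515285 0.0434249333974927 0.0306378085527649 mid [0.6468 0.1792 0.195 ]
0.129 radial dir 0.6053070243700253 tangential dir 0.6148584695515283 0.04324244138674668 0.03050905405966138 mid [0.6488 0.1818 0.1983]
0.131 radial dir 0.6053070243700245 tangential dir 0.6148584695515287 0.043059949376000745 0.03038029956655794 mid [0.6507 0.1845 0.2017]
253.65384615384616 213.57692307692307 248 259 26
```

```bash
python3 -m creep '[{"z":-0.03,"jaw":0},{"z":-0.025,"x":0.01,"y":-0.007},{"x":0.029,"y":-0.021},{"x":0.031,"y":-0.0225},{"x":0.031,"y":-0.0225},{"x":0.031,"y":-0.0225},{"x":0.031,"y":-0.0225},{"x":0.031,"y":-0.0225},{"x":0.031,"y":-0.0225},{"x":0.031,"y":-0.0225},{"x":0.031,"y":-0.0225},{"x":0.031,"y":-0.0225}]' 20; python3 -m creep '[{"x":0.031,"y":-0.0225},{"x":0.031,"y":-0.0225},{"x":0.031,"y":-0.0225},{"x":0.015,"y":-0.0145},{}]'
```

```text
validation failed for argument at $[0]...
validation failed for argument at $[0]...
```

```bash
python3 -m creep '[{"x":0.0,"y":0.0,"z":-0.03,"wx":0.0,"wy":0.0,"wz":0.0,"jaw":0.0}]' 20; python3 -m creep --help
```

```text
time_s: 0.48
tcp_pos: [0.1319, -0.5561, 0.2395]
tool_rot: [0.993, 0.116, 0.0, -0.006]
force: [-0.7, 0.2, -0.5]
finger_gap: 0.0835invalid input: not JSON, or not a number
```

```bash
python3 -m creep '[{"z":-0.025,"jaw":0.0}]'; python3 -m creep '[{"x":0.01,"y":-0.007,"z":0.0,"wx":0.0,"wy":0.0,"wz":0.0}]'
```

```text
validation failed for argument at $[0]...
validation failed for argument at $[0]...
```

```bash
python3 -m creep '[{"x":0.01,"y":-0.007,"z":-0.025,"wx":0,"wy":0,"wz":0,"jaw":0},{"x":0.031,"y":-0.0225,"z":0,"wx":0,"wy":0,"wz":0,"jaw":0},{"x":0.031,"y":-0.0225,"z":0,"wx":0,"wy":0,"wz":0,"jaw":0},{"x":0.031,"y":-0.0225,"z":0,"wx":0,"wy":0,"wz":0,"jaw":0},{"x":0.031,"y":-0.0225,"z":0,"wx":0,"wy":0,"wz":0,"jaw":0},{"x":0.031,"y":-0.0225,"z":0,"wx":0,"wy":0,"wz":0,"jaw":0},{"x":0.031,"y":-0.0225,"z":0,"wx":0,"wy":0,"wz":0,"jaw":0},{"x":0.031,"y":-0.0225,"z":0,"wx":0,"wy":0,"wz":0,"jaw":0},{"x":0.031,"y":-0.0225,"z":0,"wx":0,"wy":0,"wz":0,"jaw":0},{"x":0.031,"y":-0.0225,"z":0,"wx":0,"wy":0,"wz":0,"jaw":0}]'
```

```text
time_s: 1.32
tcp_pos: [0.3661, -0.2878, 0.2706]
tool_rot: [0.993, 0.115, 0.0, 0.0]
force: [0.6, -0.2, 0.2]
finger_gap: 0.0172
```

```bash
python3 -m creep '[{"x":0.031,"y":-0.0225,"z":0,"wx":0,"wy":0,"wz":0,"jaw":0},{"x":0.031,"y":-0.0225,"z":0,"wx":0,"wy":0,"wz":0,"jaw":0},{"x":0.031,"y":-0.0225,"z":0,"wx":0,"wy":0,"wz":0,"jaw":0},{"x":0.0,"y":0,"z":0,"wx":0,"wy":0,"wz":0,"jaw":0},{"x":0.0,"y":0,"z":0,"wx":0,"wy":0,"wz":0,"jaw":0}]'
```

```text
time_s: 1.73
tcp_pos: [0.4411, -0.2007, 0.2703]
tool_rot: [0.993, 0.118, -0.0, 0.0]
force: [-0.7, -0.3, -0.3]
finger_gap: 0.0002
```

```bash
python3 -m creep '[{"x":0.031,"y":-0.0225,"z":0,"wx":0,"wy":0,"wz":0,"jaw":0},{"x":0,"y":0,"z":0.02,"wx":0,"wy":0,"wz":-5,"jaw":0},{"x":0,"y":0,"z":0.02,"wx":0,"wy":0,"wz":0,"jaw":0},{"x":0,"y":0,"z":0,"wx":0,"wy":0,"wz":0,"jaw":0},{"x":0.0,"y":0,"z":0,"wx":0,"wy":0,"wz":0,"jaw":0}]'
python3 - <<'E'
from h import *
S=cam("scene");cv2.imwrite("pics/p1.png",cv2.resize(S[0][100:300,240:440,::-1],None,fx=3,fy=3,interpolation=2))
E
```

```text
time_s: 2.15
tcp_pos: [0.464, -0.174, 0.2296]
tool_rot: [0.987, 0.158, -0.001, -0.001]
force: [0.3, 0.1, -0.7]
finger_gap: 0.0004
```

View pics/p1.png

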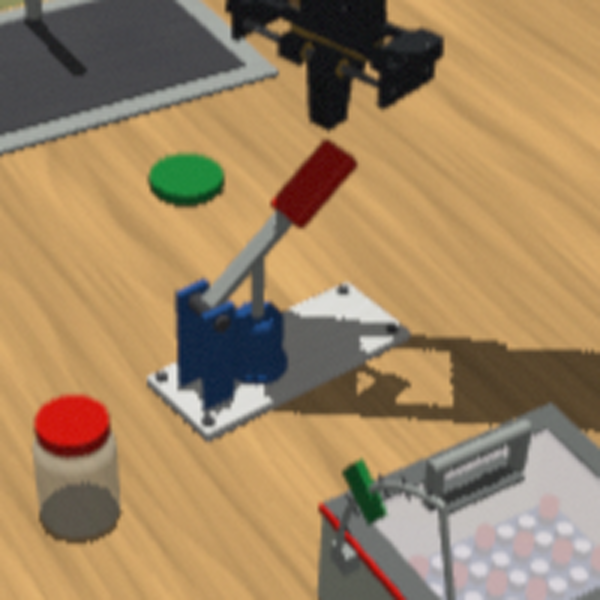

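```bash
python3 -m creep '[{"x":0,"y":0,"z":0,"wx":0,"wy":0,"wz":5,"jaw":0},{"x":0,"y":0,"z":0.01,"wx":0,"wy":0,"wz":6,"jaw":0},{"x":0,"y":0,"z":0.02,"wx":0,"wy":0,"wz":0,"jaw":0},{"x":0,"y":0,"z":0.02,"wx":0,"wy":0,"wz":0,"jaw":0},{"x":0.0,"y":0,"z":0.02,"wx":0,"wy":0,"wz":0,"jaw":0},{"x":0.0,"y":0,"z":0.02,"wx":0,"wy":0,"wz":0,"jaw":0},{"x":0.0,"y":0,"z":0,"wx":0,"wy":0,"wz":0,"jaw":0}]'
python3 - <<'E'
from h import *
S=cam("scene");cv2.imwrite("pics/p2.png",cv2.resize(S[0][100:300,240:440,::-1],None,fx=3,fy=3,interpolation=2))
E
```

```text
time_s: 2.78
tcp_pos: [0.4655, -0.1749, 0.14]
tool_rot: [0.998, 0.063, 0.001, 0.001]
force: [3.6, -1.9, 5.5]
finger_gap: 0.0003
```

View pics/p2.png

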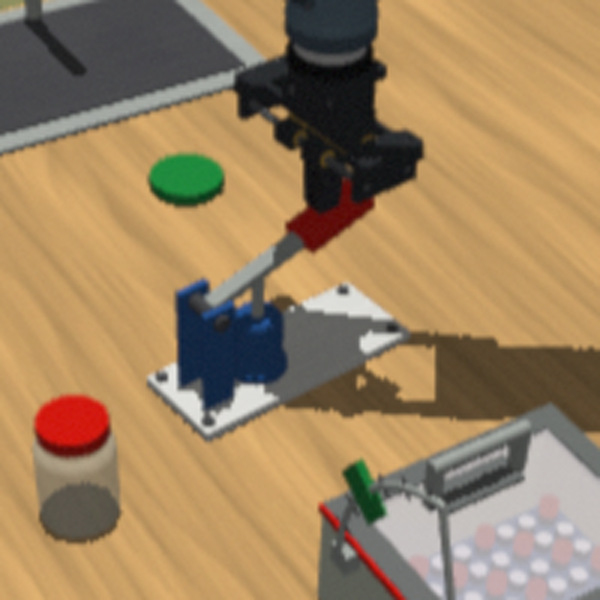

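Fingers are on the pad and the lever is going down (the lid has not moved). Pressing on to the stop while watching the force.

```bash
python3 -m creep '[{"x":0,"y":0,"z":0.009,"wx":0,"wy":0,"wz":0,"jaw":0},{"x":0.0,"y":0,"z":0,"wx":0,"wy":0,"wz":0,"jaw":0}]';python3 -m creep '[{"x":0,"y":0,"z":0.003,"wx":0,"wy":0,"wz":0,"jaw":0},{"x":0.0,"y":0,"z":0,"wx":0,"wy":0,"wz":0,"jaw":0}]'
python3 -m creep '[{"x":0,"y":0,"z":0.002,"wx":0,"wy":0,"wz":0,"jaw":0},{"x":0.0,"y":0,"z":0,"wx":0,"wy":0,"wz":0,"jaw":0}]'
```

```text
time_s: 3.0
tcp_pos: [0.4666, -0.1756, 0.1338]
tool_rot: [0.998, 0.063, 0.002, 0.002]
force: [0.6, -1.5, 7.1]
finger_gap: 0.0002
time_s: 3.17
tcp_pos: [0.4665, -0.1756, 0.1316]
tool_rot: [0.998, 0.063, 0.001, 0.002]
force: [-2.5, -1.6, 8.4]
finger_gap: 0.0008
time_s: 3.33
tcp_pos: [0.4663, -0.1757, 0.1297]
tool_rot: [0.998, 0.063, 0.001, 0.002]
force: [-3.6, -2.5, 9.4]
finger_gap: 0.0005
```

```bash
for i in 1; do python3 -m creep '[{"x":0,"y":0,"z":0.003,"wx":0,"wy":0,"wz":0,"jaw":0},{"x":0.0,"y":0,"z":0,"wx":0,"wy":0,"wz":0,"jaw":0}]'; done
python3 -m creep '[{"x":0,"y":0,"z":0.003,"wx":0,"wy":0,"wz":0,"jaw":0},{"x":0.0,"y":0,"z":0,"wx":0,"wy":0,"wz":0,"jaw":0}]'
```

```text
time_s: 3.5
tcp_pos: [0.4663, -0.1757, 0.1266]
tool_rot: [0.998, 0.063, 0.001, 0.002]
force: [-4.1, -1.4, 9.1]
finger_gap: 0.0003
time_s: 3.67
tcp_pos: [0.4663, -0.1757, 0.1236]
tool_rot: [0.998, 0.063, 0.001, 0.002]
force: [-4.7, -2.7, 9.1]
finger_gap: 0.0001
```

```bash
python3 -m creep '[{"x":0,"y":0,"z":0.003,"wx":0,"wy":0,"wz":0,"jaw":0},{"x":0.0,"y":0,"z":0,"wx":0,"wy":0,"wz":0,"jaw":0}]'
python3 - <<'E'
from h import *
S=cam("scene");cv2.imwrite("pics/p3.png",cv2.resize(S[0][100:300,240:440,::-1],None,fx=3,fy=3,interpolation=2))
E
```

```text
time_s: 3.83
tcp_pos: [0.4662, -0.1757, 0.1206]
tool_rot: [0.998, 0.063, 0.001, 0.002]
force: [-3.8, -2.3, 9.6]
finger_gap: 0.0006
```

View pics/p3.png

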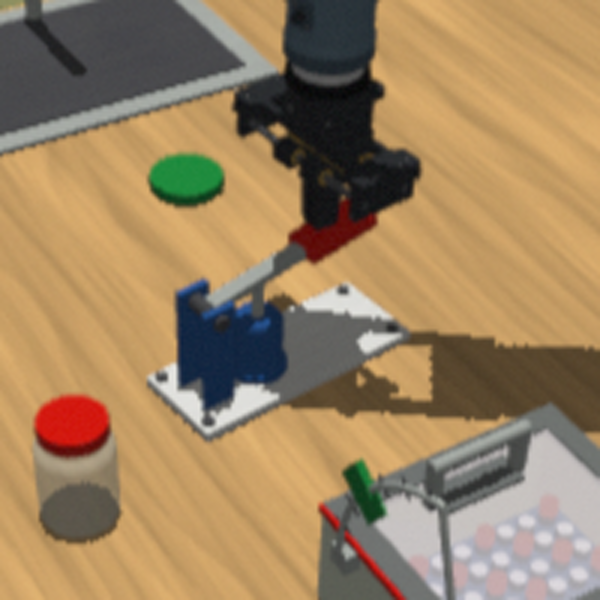

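```bash
python3 - <<'E'
from h import *
S=cam("scene");T=cam("top")
o=env.observe();p=o["tcp_pos"]
print(p,proj(S,p),proj(T,p),[(proj(S,p)-[240,100])*3])
print((proj(S,[.464,-.174,.2296])-[240,100])*3)
cv2.imwrite("pics/p4.png",cv2.resize(T[0][190:350,330:460,::-1],None,fx=3.7,fy=3.7,interpolation=2))
cv2.imwrite("pics/p5.png",cv2.resize(S[0][140:200,320:380,::-1],None,fx=10,fy=10,interpolation=2))
E
```

```text
[ 0.46628234 -0.1757038   0.12087412] [346.238691  181.0133309] [388.51484125 287.62888112] [array([318.71607299, 243.03999269])]
[326.83434464 145.57973965]
```

View pics/p5.png

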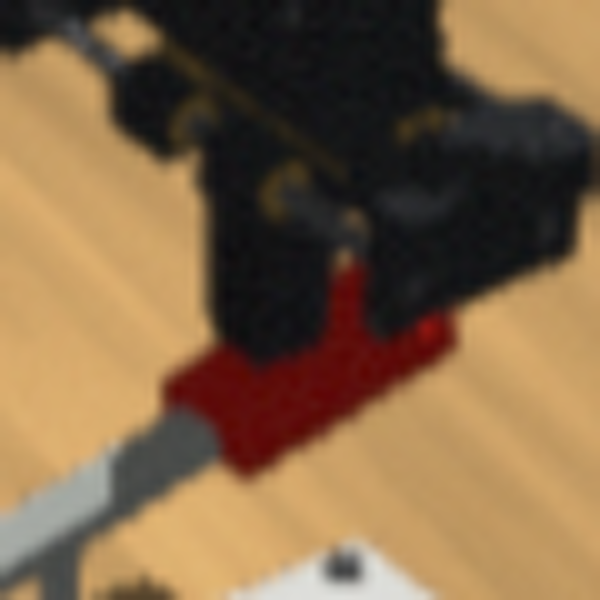

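View pics/p4.png

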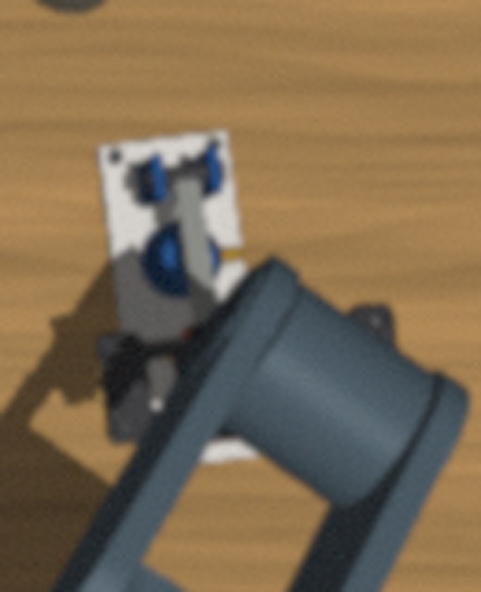

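```bash
python3 -m creep '[{"x":0,"y":0,"z":0.006,"wx":0,"wy":0,"wz":0,"jaw":0},{"x":0.0,"y":0,"z":0,"wx":0,"wy":0,"wz":0,"jaw":0}]'
python3 -m creep '[{"x":0,"y":0,"z":0.004,"wx":0,"wy":0,"wz":0,"jaw":0},{"x":0.0,"y":0,"z":0,"wx":0,"wy":0,"wz":0,"jaw":0}]'
```

```text
time_s: 4.15
tcp_pos: [0.4664, -0.1759, 0.1144]
tool_rot: [0.998, 0.063, 0.001, 0.002]
force: [-3.7, -2.9, 8.9]
finger_gap: 0.0002
time_s: 4.32
tcp_pos: [0.4662, -0.1759, 0.1105]
tool_rot: [0.998, 0.063, 0.001, 0.002]
force: [-3.4, -2.4, 9.5]
finger_gap: 0.0007
```

```bash
python3 -m creep '[{"x":0,"y":0,"z":0.004,"wx":0,"wy":0,"wz":0,"jaw":0},{"x":0.0,"y":0,"z":0,"wx":0,"wy":0,"wz":0,"jaw":0}]'
python3 -m creep '[{"x":0,"y":0,"z":0.003,"wx":0,"wy":0,"wz":0,"jaw":0},{"x":0.0,"y":0,"z":0,"wx":0,"wy":0,"wz":0,"jaw":0}]'
python3 - <<'E'
from h import *
S=cam("scene")
cv2.imwrite("pics/p6.png",cv2.resize(S[0][140:240,280:380,::-1],None,fx=6,fy=6,interpolation=2))
E
```

```text
time_s: 4.48
tcp_pos: [0.466, -0.1759, 0.1064]
tool_rot: [0.998, 0.063, 0.001, 0.002]
force: [-5.7, -2.4, 9.2]
finger_gap: 0.0006
time_s: 4.65
tcp_pos: [0.4659, -0.176, 0.1035]
tool_rot: [0.998, 0.063, 0.001, 0.002]
force: [-6.1, -3.0, 9.6]
finger_gap: 0.0002
```

View pics/p6.png

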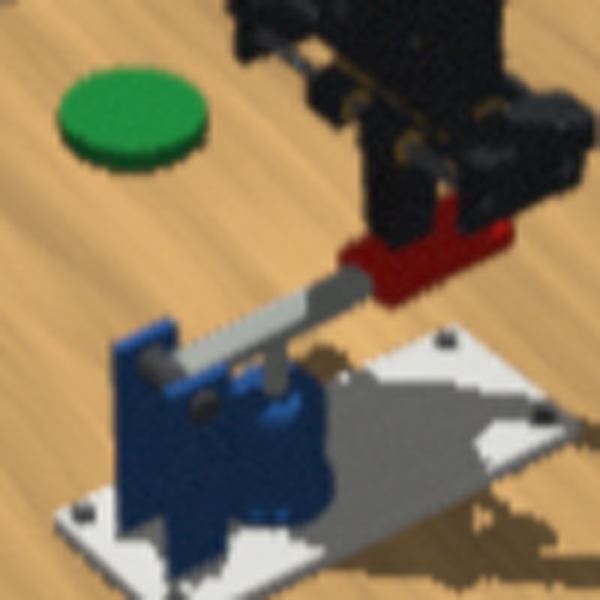

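```bash
python3 - <<'E'
from h import *
S=cam("scene")
az=.136;u=-np.array([np.cos(az),np.sin(az),0]);w=np.array([-np.sin(az),np.cos(az),0]);z=np.array([0,0,1.])
P=np.array([.595,-.154,.11])
for q in(0,.3,.4,.45,.5,.57):
    a=.62-q;l=u*np.cos(a)+z*np.sin(a);n=-u*np.sin(a)+z*np.cos(a)
    print(q,[(proj(S,P+l*r+w*s+n*h)).round(1).tolist() for r,s,h in((.11,.02,.009),(.19,.02,.009),(.11,-.02,.009),(.11,.02,-.009))])
E
```

```text
0 [[339.5, 173.4], [359.0, 150.7], [330.3, 166.4], [342.3, 176.4]]
0.3 [[344.1, 179.5], [365.8, 162.5], [335.0, 172.6], [345.4, 183.8]]
0.4 [[345.0, 182.1], [366.9, 167.1], [336.0, 175.1], [345.9, 186.7]]
0.45 [[345.4, 183.4], [367.3, 169.5], [336.4, 176.5], [346.0, 188.2]]
0.5 [[345.6, 184.8], [367.6, 172.0], [336.7, 177.9], [346.0, 189.7]]
0.57 [[345.9, 186.9], [367.7, 175.6], [336.9, 179.9], [345.9, 191.9]]
```

```bash
python3 -m creep '[{"x":0,"y":0,"z":0.003,"wx":0,"wy":0,"wz":0,"jaw":0},{"x":0.0,"y":0,"z":0,"wx":0,"wy":0,"wz":0,"jaw":0}]'
python3 -m creep '[{"x":0,"y":0,"z":0.003,"wx":0,"wy":0,"wz":0,"jaw":0},{"x":0.0,"y":0,"z":0,"wx":0,"wy":0,"wz":0,"jaw":0}]'
python3 -m creep '[{"x":0,"y":0,"z":0.003,"wx":0,"wy":0,"wz":0,"jaw":0},{"x":0.0,"y":0,"z":0,"wx":0,"wy":0,"wz":0,"jaw":0}]'
```

```text
time_s: 4.92
tcp_pos: [0.466, -0.176, 0.1025]
tool_rot: [0.998, 0.063, 0.0, 0.002]
force: [-12.9, -0.1, 26.3]
finger_gap: 0.0007
time_s: 5.08
tcp_pos: [0.466, -0.1761, 0.1018]
tool_rot: [0.998, 0.063, 0.0, 0.002]
force: [-20.9, 5.1, 46.1]
finger_gap: 0.0004
time_s: 5.25
tcp_pos: [0.4661, -0.1762, 0.1012]
tool_rot: [0.998, 0.064, -0.0, 0.002]
force: [-31.2, 10.0, 67.4]
finger_gap: 0.0004
```

```bash
python3 -m creep '[{"x":0,"y":0,"z":-0.02,"wx":0,"wy":0,"wz":0,"jaw":0},{"x":0,"y":0,"z":-0.026,"wx":0,"wy":0,"wz":0,"jaw":0},{"x":0,"y":0,"z":-0.026,"wx":0,"wy":0,"wz":0,"jaw":0},{"x":0,"y":0,"z":-0.026,"wx":0,"wy":0,"wz":0,"jaw":0},{"x":0,"y":0,"z":-0.027,"wx":0,"wy":0,"wz":0,"jaw":0},{"x":0,"y":0,"z":0,"wx":0,"wy":0,"wz":0,"jaw":0},{"x":0,"y":0,"z":0,"wx":0,"wy":0,"wz":0,"jaw":0},{"x":0,"y":0,"z":0,"wx":0,"wy":0,"wz":0,"jaw":0},{"x":0,"y":0,"z":0,"wx":0,"wy":0,"wz":0,"jaw":0}]'
python3 - <<'E'
from h import *
S=cam("scene")
cv2.imwrite("pics/p7.png",cv2.resize(S[0][120:220,280:380,::-1],None,fx=6,fy=6,interpolation=2))
E
```

```text
time_s: 6.0
tcp_pos: [0.4645, -0.1731, 0.2156]
tool_rot: [0.998, 0.063, -0.001, -0.001]
force: [-0.0, -0.0, -0.5]
finger_gap: 0.0005
```

View pics/p7.png

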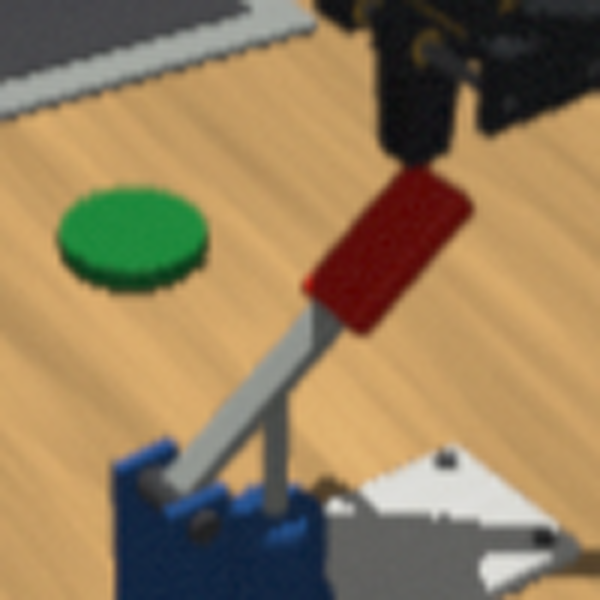

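```bash
python3 -m creep '[{"x":0,"y":0,"z":0.01,"wx":0,"wy":0,"wz":0,"jaw":0},{"x":0,"y":0,"z":0.022,"wx":0,"wy":0,"wz":0,"jaw":0},{"x":0,"y":0,"z":0.024,"wx":0,"wy":0,"wz":0,"jaw":0},{"x":0,"y":0,"z":0.024,"wx":0,"wy":0,"wz":0,"jaw":0},{"x":0,"y":0,"z":0.024,"wx":0,"wy":0,"wz":0,"jaw":0},{"x":0,"y":0,"z":0.009,"wx":0,"wy":0,"wz":0,"jaw":0},{"x":0,"y":0,"z":0,"wx":0,"wy":0,"wz":0,"jaw":0},{"x":0,"y":0,"z":0,"wx":0,"wy":0,"wz":0,"jaw":0}]'
```

```text
time_s: 6.72
tcp_pos: [0.4635, -0.1736, 0.103]
tool_rot: [0.998, 0.064, -0.002, -0.0]
force: [-8.5, -1.2, 13.7]
finger_gap: 0.0007
```

Near the stop; press a little more, then confirm by force.

```bash
python3 -m creep '[{"x":0,"y":0,"z":0.004,"wx":0,"wy":0,"wz":0,"jaw":0},{"x":0,"y":0,"z":0,"wx":0,"wy":0,"wz":0,"jaw":0},{"x":0,"y":0,"z":0,"wx":0,"wy":0,"wz":0,"jaw":0}]'
python3 -m creep '[{"x":0,"y":0,"z":-0.017,"wx":0,"wy":0,"wz":0,"jaw":0},{"x":0,"y":0,"z":-0.026,"wx":0,"wy":0,"wz":0,"jaw":0},{"x":0,"y":0,"z":-0.026,"wx":0,"wy":0,"wz":0,"jaw":0},{"x":0,"y":0,"z":-0.026,"wx":0,"wy":0,"wz":0,"jaw":0},{"x":0,"y":0,"z":-0.025,"wx":0,"wy":0,"wz":0,"jaw":0},{"x":0,"y":0,"z":0,"wx":0,"wy":0,"wz":0,"jaw":0},{"x":0,"y":0,"z":0,"wx":0,"wy":0,"wz":0,"jaw":0},{"x":0,"y":0,"z":0,"wx":0,"wy":0,"wz":0,"jaw":0},{"x":0,"y":0,"z":0,"wx":0,"wy":0,"wz":0,"jaw":0}]'
```

```text
time_s: 6.97
tcp_pos: [0.4636, -0.1737, 0.1021]
tool_rot: [0.998, 0.064, -0.002, 0.0]
force: [-20.3, 4.7, 40.5]
finger_gap: 0.0003
time_s: 7.72
tcp_pos: [0.4641, -0.1725, 0.2169]
tool_rot: [0.998, 0.063, -0.002, -0.001]
force: [-0.7, -0.4, 0.3]
finger_gap: 0.0006
```

Second stroke hit the stop (40 N) and is back up, with no contact force. Third stroke.

```bash
python3 -m creep '[{"x":0,"y":0,"z":0.01,"wx":0,"wy":0,"wz":0,"jaw":0},{"x":0,"y":0,"z":0.022,"wx":0,"wy":0,"wz":0,"jaw":0},{"x":0,"y":0,"z":0.024,"wx":0,"wy":0,"wz":0,"jaw":0},{"x":0,"y":0,"z":0.024,"wx":0,"wy":0,"wz":0,"jaw":0},{"x":0,"y":0,"z":0.024,"wx":0,"wy":0,"wz":0,"jaw":0},{"x":0,"y":0,"z":0.01,"wx":0,"wy":0,"wz":0,"jaw":0},{"x":0,"y":0,"z":0.004,"wx":0,"wy":0,"wz":0,"jaw":0},{"x":0,"y":0,"z":0,"wx":0,"wy":0,"wz":0,"jaw":0},{"x":0,"y":0,"z":0,"wx":0,"wy":0,"wz":0,"jaw":0}]'
python3 - <<'E'
from h import *
S=cam("scene")
cv2.imwrite("pics/p8.png",cv2.resize(S[0][140:240,280:380,::-1],None,fx=6,fy=6,interpolation=2))
E
```

```text
time_s: 8.47
tcp_pos: [0.4631, -0.1736, 0.1024]
tool_rot: [0.998, 0.064, -0.003, -0.0]
force: [-17.2, 2.7, 30.4]
finger_gap: 0.0006
```

View pics/p8.png

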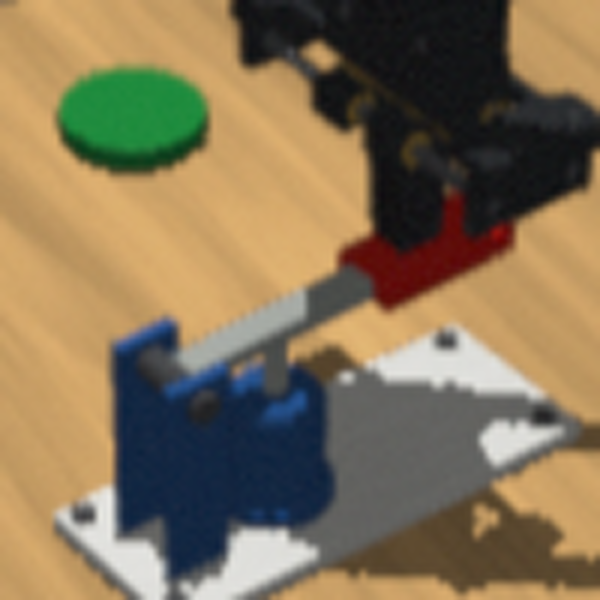

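```bash
python3 -m creep '[{"x":0,"y":0,"z":-0.017,"wx":0,"wy":0,"wz":0,"jaw":0},{"x":0,"y":0,"z":-0.026,"wx":0,"wy":0,"wz":0,"jaw":0},{"x":0,"y":0,"z":-0.026,"wx":0,"wy":0,"wz":0,"jaw":0},{"x":0,"y":0,"z":-0.026,"wx":0,"wy":0,"wz":0,"jaw":0},{"x":0,"y":0,"z":-0.035,"wx":0,"wy":0,"wz":0,"jaw":0.0},{"x":0,"y":0,"z":-0.035,"wx":0,"wy":0,"wz":0,"jaw":0.0},{"x":0,"y":0,"z":-0.03,"wx":0,"wy":0,"wz":0,"jaw":0.05},{"x":0,"y":0,"z":0,"wx":0,"wy":0,"wz":6,"jaw":0.05}]'
python3 - <<'E'
from h import *
S=cam("scene")
cv2.imwrite("pics/p9.png",cv2.resize(S[0][100:300,260:460,::-1],None,fx=3,fy=3,interpolation=2))
E
```

```text
time_s: 9.18
tcp_pos: [0.4675, -0.1747, 0.3015]
tool_rot: [1.0, 0.011, 0.004, 0.002]
force: [0.8, -0.2, 1.2]
finger_gap: 0.0115
```

View pics/p9.png

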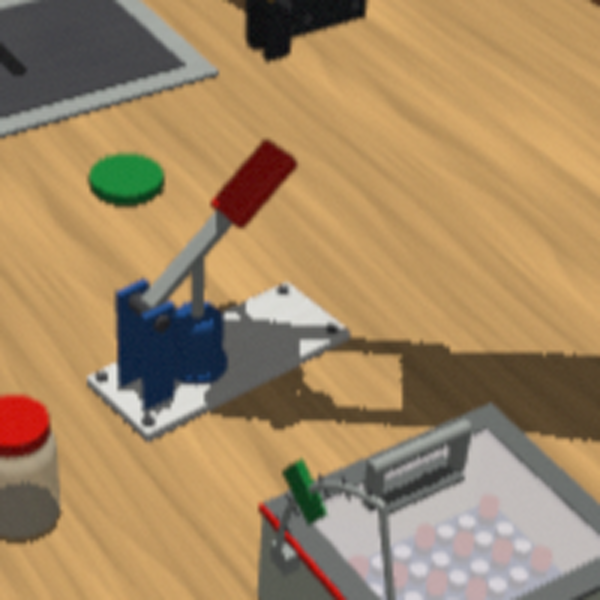

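```bash
python3 -m creep '[{"x":0.006,"y":-0.032,"z":0,"wx":0,"wy":0,"wz":0,"jaw":0.05},{"x":0.006,"y":-0.032,"z":0,"wx":0,"wy":0,"wz":0,"jaw":0.05},{"x":0.006,"y":-0.032,"z":0,"wx":0,"wy":0,"wz":0,"jaw":0.05},{"x":0.006,"y":-0.032,"z":0,"wx":0,"wy":0,"wz":0,"jaw":0.05},{"x":0.006,"y":-0.032,"z":0,"wx":0,"wy":0,"wz":0,"jaw":0.05},{"x":0.006,"y":-0.032,"z":0,"wx":0,"wy":0,"wz":0,"jaw":0.05},{"x":0.006,"y":-0.032,"z":0,"wx":0,"wy":0,"wz":0,"jaw":0.05},{"x":0.006,"y":-0.032,"z":0,"wx":0,"wy":0,"wz":0,"jaw":0.05},{"x":0.005,"y":-0.032,"z":0,"wx":0,"wy":0,"wz":0,"jaw":0.05},{"x":0.004,"y":-0.03,"z":0,"wx":0,"wy":0,"wz":0,"jaw":0.05},{"x":0,"y":0,"z":0,"wx":0,"wy":0,"wz":0,"jaw":0.05},{"x":0,"y":0,"z":0,"wx":0,"wy":0,"wz":0,"jaw":0.05}]'
python3 - <<'E'
from h import *
S=cam("scene");T=cam("top")
p=env.observe()["tcp_pos"]; print(proj(S,p),proj(S,[.517,.144,.155]))
cv2.imwrite("pics/q1.png",cv2.resize(S[0][140:340,300:500,::-1],None,fx=3,fy=3,interpolation=2))
E
```

```text
time_s: 10.23
tcp_pos: [0.514, 0.147, 0.2935]
tool_rot: [1.0, 0.013, -0.002, 0.0]
force: [-0.2, -0.7, -1.0]
finger_gap: 0.0502
[407.48476458 201.12264582] [399.12549442 247.31520549]
```

View pics/q1.png

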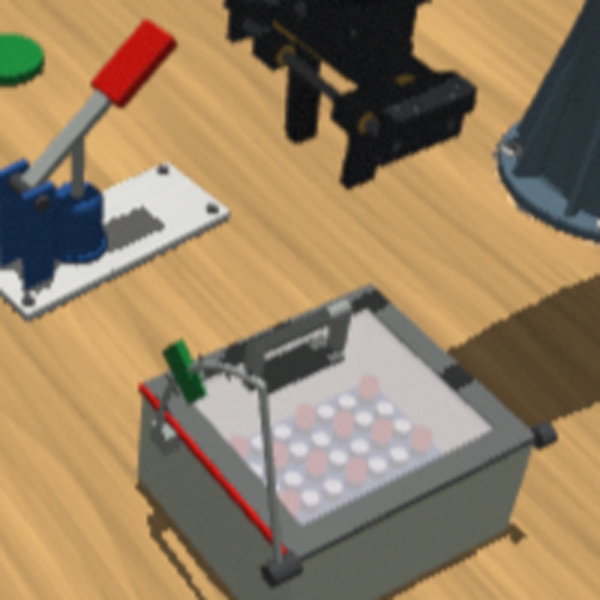

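```bash
python3 -m creep '[{"x":0.003,"y":0.001,"z":0.03,"wx":0,"wy":0,"wz":0.5,"jaw":0.05},{"x":0,"y":0,"z":0.03,"wx":0,"wy":0,"wz":0,"jaw":0.05},{"x":0,"y":0,"z":0.03,"wx":0,"wy":0,"wz":0,"jaw":0.05},{"x":0,"y":0,"z":0.025,"wx":0,"wy":0,"wz":0,"jaw":0.05},{"x":0,"y":0,"z":0.02,"wx":0,"wy":0,"wz":0,"jaw":0.05},{"x":0,"y":0,"z":0.015,"wx":0,"wy":0,"wz":0,"jaw":0.05},{"x":0,"y":0,"z":0.007,"wx":0,"wy":0,"wz":0,"jaw":0.05},{"x":0,"y":0,"z":0,"wx":0,"wy":0,"wz":0,"jaw":0.05}]'
python3 - <<'E'
from h import *
S=cam("scene");T=cam("top")
p=env.observe()["tcp_pos"]; print(proj(S,p),proj(S,[.517,.144,.155]))
cv2.imwrite("pics/q2.png",cv2.resize(S[0][200:320,340:460,::-1],None,fx=5,fy=5,interpolation=2))
cv2.imwrite("pics/q3.png",cv2.resize(T[0][200:330,190:320,::-1],None,fx=4.5,fy=4.5,interpolation=2))
E
```

```text
time_s: 11.0
tcp_pos: [0.5168, 0.1435, 0.1372]
tool_rot: [1.0, 0.006, -0.002, 0.0]
force: [0.2, -0.6, -1.1]
finger_gap: 0.0501
[397.93024472 252.19306598] [399.12549442 247.31520549]
```

View pics/q2.png

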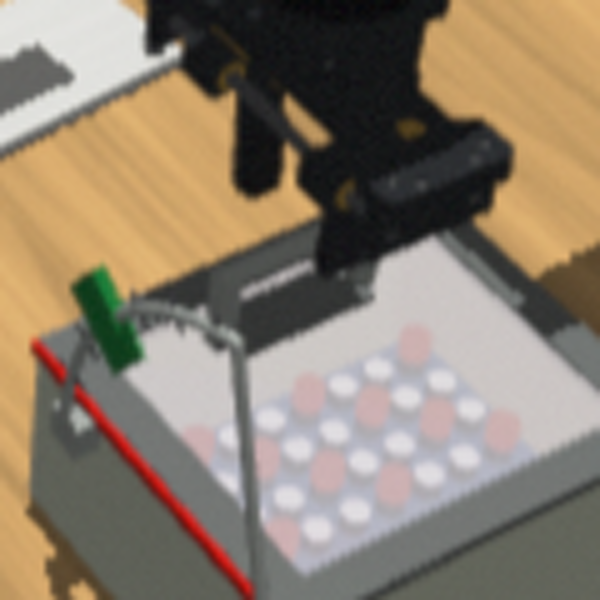

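View pics/q3.png

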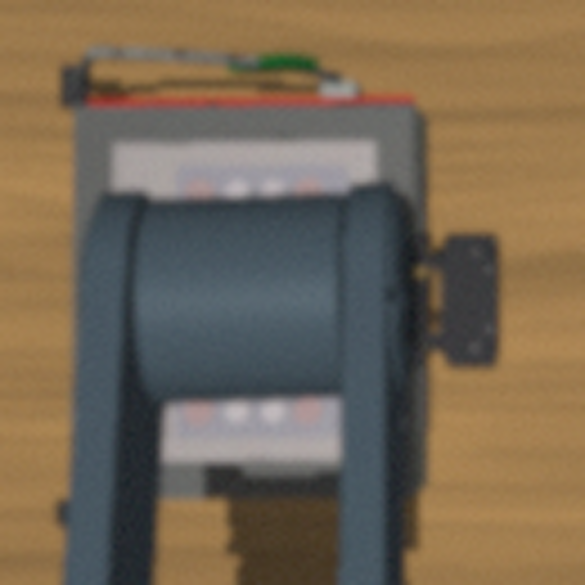

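```bash
python3 - <<'E'
from h import *
S=cam("scene")
for y in(.118,.102,.169,.185):
  print(y,[((proj(S,[.526,y,z])-[340,200])*5).round(0).tolist() for z in(.137,.157,.177)])
E
```

```text
0.118 [[245.0, 237.0], [249.0, 207.0], [253.0, 176.0]]
0.102 [[226.0, 217.0], [229.0, 186.0], [233.0, 156.0]]
0.169 [[307.0, 303.0], [312.0, 273.0], [317.0, 242.0]]
0.185 [[327.0, 325.0], [332.0, 295.0], [338.0, 264.0]]
```

```bash
python3 -m creep '[{"x":0,"y":0,"z":0.012,"wx":0,"wy":0,"wz":0,"jaw":0.05},{"x":0,"y":0,"z":0.008,"wx":0,"wy":0,"wz":0,"jaw":0.05},{"x":0,"y":0,"z":0,"wx":0,"wy":0,"wz":0,"jaw":0.05}]'
python3 -m creep '[{"x":0,"y":0,"z":0.006,"wx":0,"wy":0,"wz":0,"jaw":0.05},{"x":0,"y":0,"z":0.006,"wx":0,"wy":0,"wz":0,"jaw":0.05},{"x":0,"y":0,"z":0,"wx":0,"wy":0,"wz":0,"jaw":0.05}]'
python3 - <<'E'
from h import *
S=cam("scene")
cv2.imwrite("pics/q4.png",cv2.resize(S[0][200:320,340:460,::-1],None,fx=5,fy=5,interpolation=2))
E
```

```text
time_s: 11.4
tcp_pos: [0.5169, 0.1449, 0.1175]
tool_rot: [1.0, 0.007, -0.001, 0.0]
force: [1.0, 0.2, -0.4]
finger_gap: 0.0497
time_s: 11.65
tcp_pos: [0.5173, 0.145, 0.1059]
tool_rot: [1.0, 0.007, -0.001, 0.0]
force: [0.2, 0.2, -0.2]
finger_gap: 0.0501
```

View pics/q4.png

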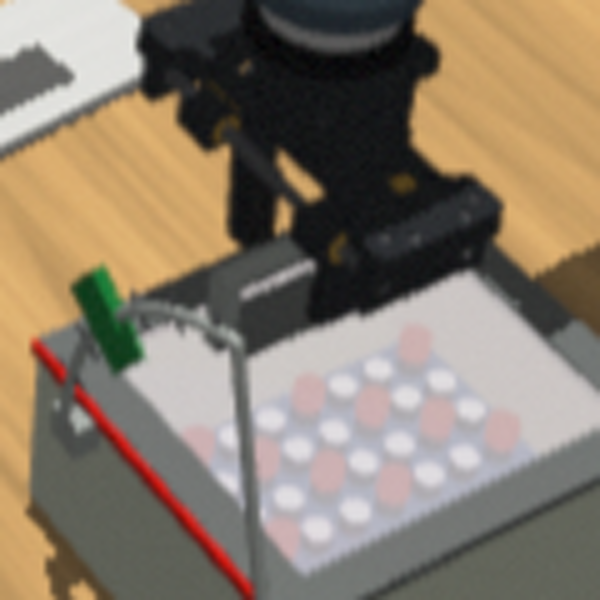

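```bash
python3 -m creep '[{"x":0,"y":0,"z":0,"wx":0,"wy":0,"wz":0,"jaw":0},{"x":0,"y":0,"z":0,"wx":0,"wy":0,"wz":0,"jaw":0},{"x":0,"y":0,"z":0,"wx":0,"wy":0,"wz":0,"jaw":0},{"x":0,"y":0,"z":0,"wx":0,"wy":0,"wz":0,"jaw":0},{"x":0,"y":0,"z":0,"wx":0,"wy":0,"wz":0,"jaw":0},{"x":0,"y":0,"z":0,"wx":0,"wy":0,"wz":0,"jaw":0}]' 20
```

```text
time_s: 12.2
tcp_pos: [0.5183, 0.1489, 0.1076]
tool_rot: [1.0, 0.006, 0.001, -0.004]
force: [2.3, 29.6, -2.4]
finger_gap: 0.012
```

```bash
python3 - <<'E'
import numpy as np
L=.048
def pose(q):
    f=q/2;b=np.array([-(.155*np.cos(q)-.046*np.sin(q)),.155*np.sin(q)+.046*np.cos(q)])
    return b+L*np.array([-np.sin(f),-np.cos(f)]),f
for i in range(0,16):
    q=i*.04;p,f=pose(q);p2,f2=pose(q+.04);d=p2-p
    # tool y axis (at f=0: -y); rotated about -x by f: y_t=(-cos f, +sin f) ; z_t=(-sin f,-cos f)
    print(round(q+.04,2),"y %.4f z %.4f wx %.2f"%(d@[-np.cos(f),np.sin(f)],d@[-np.sin(f),-np.cos(f)],-np.degrees(f2-f)))
E
python3 -m creep '[{"x":0,"y":-0.003,"z":0,"wx":0,"wy":0,"wz":0,"jaw":0},{"x":0,"y":0,"z":0,"wx":0,"wy":0,"wz":0,"jaw":0}]' 20
```

```text
0.04 y -0.0010 z -0.0062 wx -1.15
0.08 y -0.0011 z -0.0061 wx -1.15
0.12 y -0.0012 z -0.0061 wx -1.15
0.16 y -0.0014 z -0.0060 wx -1.15
0.2 y -0.0015 z -0.0060 wx -1.15
0.24 y -0.0016 z -0.0059 wx -1.15
0.28 y -0.0017 z -0.0059 wx -1.15
0.32 y -0.0018 z -0.0058 wx -1.15
0.36 y -0.0020 z -0.0058 wx -1.15
0.4 y -0.0021 z -0.0057 wx -1.15
0.44 y -0.0022 z -0.0057 wx -1.15
0.48 y -0.0023 z -0.0056 wx -1.15
0.52 y -0.0024 z -0.0055 wx -1.15
0.56 y -0.0025 z -0.0055 wx -1.15
0.6 y -0.0026 z -0.0054 wx -1.15
0.64 y -0.0027 z -0.0053 wx -1.15
time_s: 12.37
tcp_pos: [0.5183, 0.1504, 0.1076]
tool_rot: [1.0, 0.007, 0.001, -0.002]
force: [0.4, 9.3, 0.2]
finger_gap: 0.0093
```

```bash
python3 -m creep '[{"x":0,"y":-0.001,"z":0,"wx":0,"wy":0,"wz":0,"jaw":0},{"x":0,"y":0,"z":0,"wx":0,"wy":0,"wz":0,"jaw":0}]' 20
python3 - <<'E'
from h import *
S=cam("scene")
cv2.imwrite("pics/q5.png",cv2.resize(S[0][200:320,340:460,::-1],None,fx=5,fy=5,interpolation=2))
E
```

```text
time_s: 12.53
tcp_pos: [0.5182, 0.1503, 0.1076]
tool_rot: [1.0, 0.007, 0.0, -0.001]
force: [0.7, 6.8, 0.2]
finger_gap: 0.0092
```

View pics/q5.png

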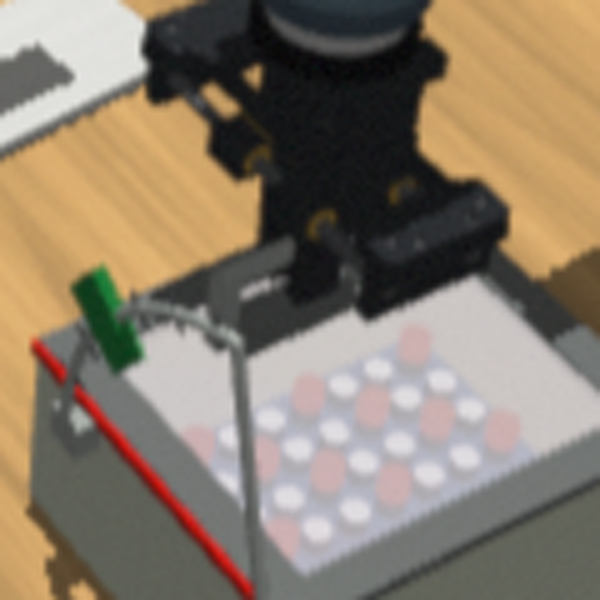

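```bash
python3 -m creep '[{"x":0,"y":-0.001,"z":-0.0062,"wx":-1.15,"wy":0,"wz":0,"jaw":0},{"x":0,"y":-0.0011,"z":-0.0061,"wx":-1.15,"wy":0,"wz":0,"jaw":0},{"x":0,"y":-0.0012,"z":-0.0061,"wx":-1.15,"wy":0,"wz":0,"jaw":0},{"x":0,"y":-0.0014,"z":-0.006,"wx":-1.15,"wy":0,"wz":0,"jaw":0},{"x":0,"y":-0.0015,"z":-0.006,"wx":-1.15,"wy":0,"wz":0,"jaw":0},{"x":0,"y":0,"z":0,"wx":0,"wy":0,"wz":0,"jaw":0},{"x":0,"y":0,"z":0,"wx":0,"wy":0,"wz":0,"jaw":0}]' 20
python3 - <<'E'
from h import *
S=cam("scene")
cv2.imwrite("pics/q6.png",cv2.resize(S[0][200:320,340:460,::-1],None,fx=5,fy=5,interpolation=2))
E
```

```text
time_s: 13.17
tcp_pos: [0.518, 0.1575, 0.137]
tool_rot: [0.999, 0.007, 0.001, 0.049]
force: [3.9, 5.6, -6.2]
finger_gap: 0.0089
```

View pics/q6.png

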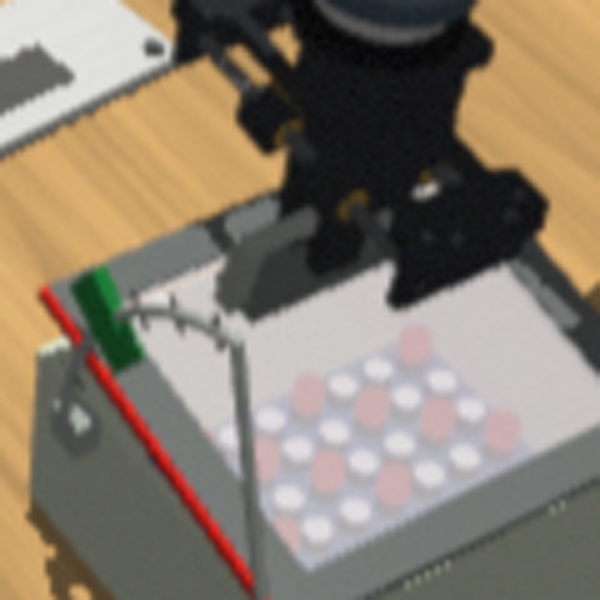

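```bash
python3 -m creep '[{"x":0,"y":-0.0016,"z":-0.0059,"wx":-1.15,"wy":0,"wz":0,"jaw":0},{"x":0,"y":-0.0017,"z":-0.0059,"wx":-1.15,"wy":0,"wz":0,"jaw":0},{"x":0,"y":-0.0018,"z":-0.0058,"wx":-1.15,"wy":0,"wz":0,"jaw":0},{"x":0,"y":-0.002,"z":-0.0058,"wx":-1.15,"wy":0,"wz":0,"jaw":0},{"x":0,"y":-0.0021,"z":-0.0057,"wx":-1.15,"wy":0,"wz":0,"jaw":0},{"x":0,"y":-0.0022,"z":-0.0057,"wx":-1.15,"wy":0,"wz":0,"jaw":0},{"x":0,"y":-0.0023,"z":-0.0056,"wx":-1.15,"wy":0,"wz":0,"jaw":0},{"x":0,"y":-0.0024,"z":-0.0055,"wx":-1.15,"wy":0,"wz":0,"jaw":0},{"x":0,"y":-0.0025,"z":-0.0055,"wx":-1.15,"wy":0,"wz":0,"jaw":0},{"x":0,"y":0,"z":0,"wx":0,"wy":0,"wz":0,"jaw":0},{"x":0,"y":0,"z":0,"wx":0,"wy":0,"wz":0,"jaw":0}]' 20
python3 - <<'E'
from h import *
S=cam("scene")
cv2.imwrite("pics/q7.png",cv2.resize(S[0][200:320,340:460,::-1],None,fx=5,fy=5,interpolation=2))
E
```

```text
time_s: 14.13
tcp_pos: [0.5172, 0.1845, 0.1833]
tool_rot: [0.99, 0.007, 0.0, 0.14]
force: [3.0, 4.7, -10.5]
finger_gap: 0.0085
```

View pics/q7.png

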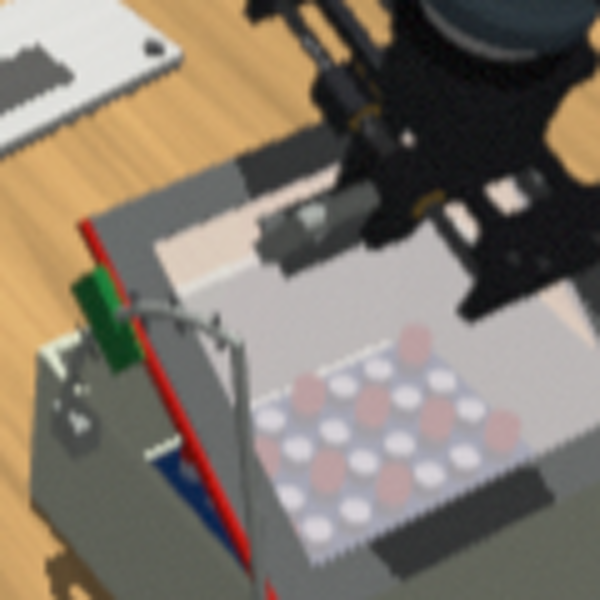

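```bash
cat > ang.py <<'E'
from h import *
S=cam("scene")
hsv=cv2.cvtColor(S[0],cv2.COLOR_RGB2HSV);h,s,v=cv2.split(hsv)
m=((h<7)|(h>173))&(s>150)&(v>60)
m[:, :340]=0;m[:,410:]=0;m[:225]=0;m[330:]=0
N,L,st,ce=cv2.connectedComponentsWithStats(m.astype('uint8'),connectivity=8)
P=np.argwhere(m)[:,::-1].astype('float32')
vx,vy,x0,y0=cv2.fitLine(P,cv2.DIST_HUBER,0,.01,.01).ravel()
tt=(P-[x0,y0])@[vx,vy];a=np.array([x0,y0])+tt.min()*np.array([vx,vy]);b=np.array([x0,y0])+tt.max()*np.array([vx,vy])
if a[1]>b[1]:a,b=b,a
H=np.array([.517,.303,.109]);yw=.0225
ex=np.array([np.cos(yw),np.sin(yw),0]);ey=np.array([-np.sin(yw),np.cos(yw),0])
X=[]
for p in(a,b):
  o,d=ray(*S[1:],*p); X.append(o+d*(.115-(o-H)@ex)/(d@ex))
w=X[0]-X[1];r=X[0]-H
print("stripe px",a,b,len(P),"dir q %.3f"%np.arctan2(w[2],-w@ey),"len %.3f"%np.linalg.norm(w),"from hinge q %.3f r %.3f"%(np.arctan2(r[2],-r@ey),np.hypot(r[2],r@ey)))
o=env.observe();print(o["tcp_pos"],o["tool_rot"],o["force"].round(1),o["finger_gap"],o["time_s"])
E
python3 ang.py
```

```text
stripe px [356.3912  244.29865] [395.19147 323.3966 ] 169 dir q 0.564 len 0.189 from hinge q 0.562 r 0.198
[0.51720511 0.18424727 0.18304264] [9.90219708e-01 6.97515181e-03 3.43151504e-04 1.39341882e-01] [  2.1   6.  -10.2] 0.009012945562031072 14.2333
```

```bash
python3 -m creep '[{"x":0,"y":-0.0017,"z":-0.0036,"wx":-0.75,"wy":0,"wz":0,"jaw":0},{"x":0,"y":-0.0017,"z":-0.0035,"wx":-0.75,"wy":0,"wz":0,"jaw":0},{"x":0,"y":0,"z":0,"wx":0,"wy":0,"wz":0,"jaw":0},{"x":0,"y":0,"z":0,"wx":0,"wy":0,"wz":0,"jaw":0},{"x":0,"y":0,"z":0,"wx":0,"wy":0,"wz":0,"jaw":0},{"x":0,"y":0,"z":0,"wx":0,"wy":0,"wz":0,"jaw":0}]' 20
python3 ang.py; python3 - <<'E'
from h import *
S=cam("scene")
# independent check: band corners + stripe pixel overlay, refined green mask
hsv=cv2.cvtColor(S[0],cv2.COLOR_RGB2HSV)
m=cv2.inRange(hsv,(45,100,40),(85,255,255));m[:,:350]=0;m[:,375:]=0;m[:250]=0;m[280:]=0
c=max(cv2.findContours(m,cv2.RETR_EXTERNAL,cv2.CHAIN_APPROX_NONE)[0],key=cv2.contourArea)
bx=cv2.boxPoints(cv2.minAreaRect(c));M=cv2.moments(m,True);print("band rect",bx.round(1).tolist(),M["m10"]/M["m00"],M["m01"]/M["m00"])
T=cam("top")
cv2.imwrite("pics/q8.png",cv2.resize(S[0][200:320,340:460,::-1],None,fx=5,fy=5,interpolation=2))
cv2.imwrite("pics/q9.png",T[0][:,:,::-1])
E
```

```text
time_s: 14.73
tcp_pos: [0.5171, 0.1893, 0.1886]
tool_rot: [0.988, 0.007, 0.0, 0.152]
force: [3.2, 5.4, -10.5]
finger_gap: 0.0087
stripe px [357.95425 243.02124] [395.2421 323.3518] 191 dir q 0.614 len 0.189 from hinge q 0.612 r 0.198
[0.51705962 0.18925134 0.1886133 ] [9.88311425e-01 6.81845134e-03 2.12511111e-04 1.52295733e-01] [  3.8   5.4 -10.9] 0.009142005334896489 14.7833
band rect [[354.0, 255.6999969482422], [360.6000061035156, 252.8000030517578], [368.6000061035156, 270.8999938964844], [362.1000061035156, 273.8999938964844]] 361.2992700729927 263.5255474452555
```

View pics/q8.png

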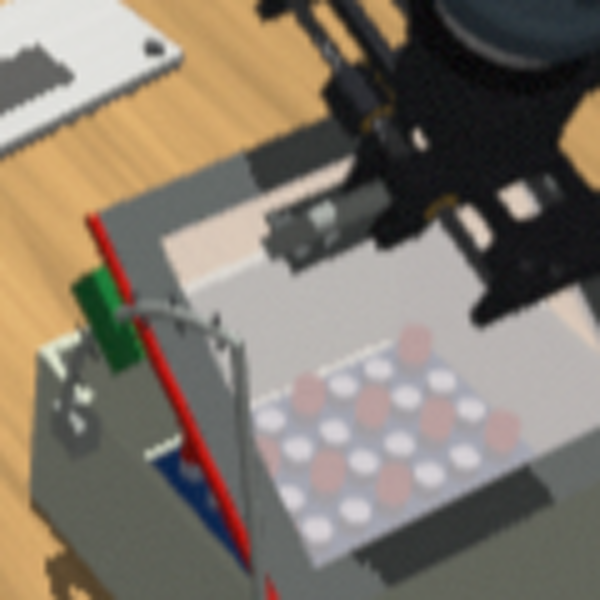

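View pics/q9.png

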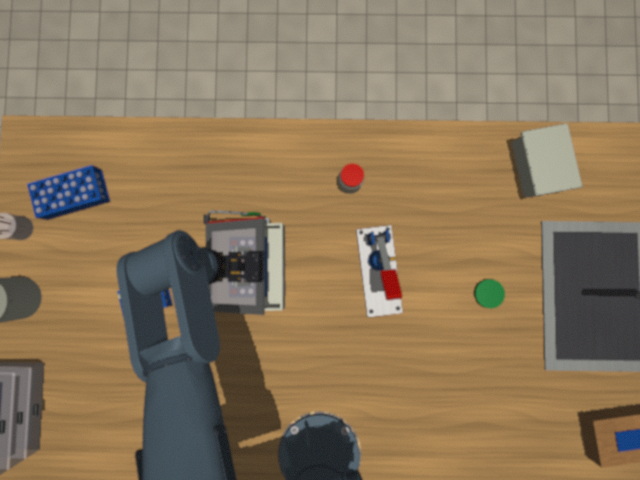

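```bash
python3 - <<'E'
from h import *
S=cam("scene");T=cam("top");np.set_printoptions(precision=4,suppress=True)
H=np.array([.517,.303,.109]);yw=.0225
ex=np.array([np.cos(yw),np.sin(yw),0]);ey=np.array([-np.sin(yw),np.cos(yw),0])
for p in((361.3,263.5),(361.75,264.2)):
  for off in(.127,.129,.131):
    o,d=ray(*S[1:],*p);X=o+d*(off-(o-H)@ex)/(d@ex);r=X-H
    print(p,off,np.arctan2(r[2],-r@ey),np.hypot(r[2],r@ey))
# predicted silhouettes of a 44x25xt block at various q
for q in(.57,.6,.63,.66):
  for t in(.006,):
    P=[]
    l=-ey*np.cos(q)+np.array([0,0,np.sin(q)]);n=ey*np.sin(q)+np.array([0,0,np.cos(q)])
    for a in(-1,1):
      for b in(-1,1):
        for c in(-1,1):P.append(proj(S,H+ex*(.129+a*t/2)+l*(.155+b*.022)+n*c*.0125))
    P=np.array(P);R=cv2.minAreaRect(P.astype('float32'));hull=cv2.convexHull(P.astype('float32'));M=cv2.moments(hull)
    print(q,cv2.boxPoints(R).round(1).tolist(),M["m10"]/M["m00"],M["m01"]/M["m00"])
im=cv2.resize(S[0][245:282,345:382,::-1],None,fx=16,fy=16,interpolation=0);cv2.imwrite("pics/q10.png",im)
E
```

```text
(361.3, 263.5) 0.127 0.5927153407211735 0.15474614171283133
(361.3, 263.5) 0.129 0.620261424496322 0.15451948769735777
(361.3, 263.5) 0.131 0.6478674229834022 0.15441037328230267
(361.75, 264.2) 0.127 0.5962729570773988 0.15293638112071814
(361.75, 264.2) 0.129 0.6241326203914757 0.15273311991440494
(361.75, 264.2) 0.131 0.6520448077292038 0.15264866616389616
0.57 [[351.8999938964844, 256.1000061035156], [358.6000061035156, 252.89999389648438], [367.8999938964844, 272.0], [361.20001220703125, 275.20001220703125]] 359.94449071179804 264.0950952898874
0.6 [[352.79998779296875, 255.60000610351562], [359.5, 252.39999389648438], [368.5, 271.3999938964844], [361.79998779296875, 274.6000061035156]] 360.7090287908878 263.5812825857571
0.63 [[353.70001220703125, 255.10000610351562], [360.5, 252.0], [369.20001220703125, 271.0], [362.3999938964844, 274.1000061035156]] 361.50717135695606 263.12237814069636
0.66 [[354.70001220703125, 254.6999969482422], [361.6000061035156, 251.6999969482422], [370.0, 270.79998779296875], [363.1000061035156, 273.79998779296875]] 362.3558160882563 262.7587645816393
```

View pics/q10.png

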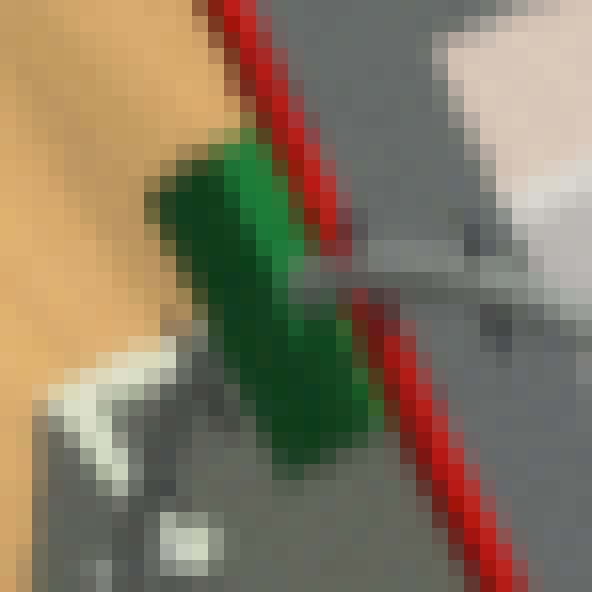

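```bash
python3 ang.py; python3 - <<'E'
from workcell import env
o=env.observe();print(abs(o["qd"]).max());print(env.finish_job())
E
```

```text
stripe px [357.9364  243.02954] [395.23883 323.3535 ] 193 dir q 0.614 len 0.189 from hinge q 0.612 r 0.198
[0.51706262 0.18922776 0.18858808] [9.88312323e-01 6.81338850e-03 1.98120544e-04 1.52290151e-01] [  3.5   6.  -10.4] 0.008702508556381394 15.0333
0.0016117114479266747
the job is handed in; nothing more can be done
None
```

I pumped the lever three full strokes with the lid shut. Then I gripped the lid's bar, lifted the lid to the green band and handed the job in while holding it still, at about 15 s of the 64 s allowed. The hand-in gives no verdict, so what follows is from my own checks.

- **Strokes:** each downstroke ended against the stop, with the force jumping from about 10 N to between 30 and 67 N. After each one the tool read no contact force. I confirmed by picture that the lever was fully up after the first and third strokes, but not after the second.
- **Lid:** the red stripe measures 0.61 rad. The band's middle measures about 0.62 rad, with estimates from 0.59 to 0.65 depending on the method. That is within the 0.08 rad allowed.
- **Holding:** two readings 0.25 s apart matched, and all joint speeds were below 0.002 rad/s.
- **Bystanders:** the jar, dish and band show no shift in the last pictures. The arm partly hides the tube rack in the top view, so I could not recheck its place; nothing was moved near it.

Three readings disagreed with what I expected:

- **Finger length:** the fingertips really end about 20 mm short of the reported TCP. The pump stop and the pictures both showed this, and I allowed for it.
- **Finger opening:** the gap reads 9 mm on the 12 mm bar, yet the lid rose steadily with the grip.
- **Force on the tool:** the downward force while holding is 10.5 N, not 2 to 4 N. The extra points along the line from bar to hinge, so it looks like about 1 mm of position error rather than lid weight.

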